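# Make a pneumatic valve bank safe and hold the vent

### The arm

A 6-joint arm with a two-finger parallel gripper is mounted at the origin on a cart in front of the work surface, level with it; the furniture and walls round the work are solid. World frame = base frame: x ahead of the robot, y to its left, z up, the work surface at z = 0. Lengths are in m, angles in rad, forces in N, time in s.
With the tool pointing down it reaches from about 0.4 to 0.825 m from the base axis. Payload 7 kg.
Tool frame: the origin (TCP) lies between the finger pads; the fingertips stand 22 mm ahead of it and the grasp point (between the pads) lies 3 mm ahead of it; z points along the fingers, y is the direction in which the jaws open and shut (so a half turn about z gives the same grasp; the last joint's range is limited). The gripper opens to 88 mm and grips with 3 to 60 N. Pads are 19 mm wide; open, the fingers measure 130 mm over their backs; the gripper's body (78 mm by 193 mm) begins 47 mm behind the grasp point.
Start: joints at [1.608, 0.359, 0.012, 0, -1.224, -0.288], TCP at [0.168, 0.654, 0.249] pointing down, gripper open.
Joint ranges: [-3.07, 3.07], [-1.43, 2.12], [-1.02, 1.25], [-3.03, 1.67], [-3.05, -0], [-3.03, 3.03]. Speed limits (rad/s): [2.39, 2.39, 3.01, 3.14, 3.14, 3.14].

### API

Orientations are given as [roll, pitch, yaw] about the fixed x, y, z axes, in that order (R = Rz(yaw) Ry(pitch) Rx(roll)).
In Python, from station import arm, optics gives the robot as it stands. The module is installed in compiled form; this text tells all that it offers.
- The arm moves only by the tool jog_arm, never from a script. Its argument "motion" is a list that holds one entry, the list of rows, each a list of 7 numbers: the shift along the tool's x, y, z in m, then the turn, a rotation vector about the tool's x, y, z in degrees, then the finger opening in m, from 0 to 0.0876. In form: [[[x, y, z, rx, ry, rz, grip], ...]]. A call has 1 to 8 rows; each row is the pose to reach, as a shift and turn from the pose measured when the call began, along the tool's axes at that moment; what a row does not reach only later rows make up. A row lasts 1/10 s, in which the tool goes at most 50 mm and 8.59 degrees, less where a joint would pass 70% of its speed; a pose out of reach is approached as far as the arm can. A call with a gripper value outside its range is refused whole. The fingers move at their own pace and stop on an object; "newtons" is the grip in N (left out, the last holds). Time passes only in rows, so rows that repeat a pose let the fingers close. It gives the time, the measured TCP pose, the force and the opening at its end, in the units of the state.
- arm.get_state(): the state, without advancing time (a new reading comes with each control period).
- optics.grab_frame(name): name is "scene" or "top" or "wrist"; returns the picture (400x640x3 uint8, red, green, blue); there is no depth.
- optics.camera_model(name): a dict with "mtx" (3x3 intrinsics, pixels), "R" (3x3) and "t" (3): a world point X has camera coordinates R X + t; the wrist camera has in their place "mount" (4x4, takes a point from camera to tool coordinates, whose origin is the TCP and whose axes are the flange's). Camera axes: x right, y down, z forward; pixel columns grow to the right and rows downward; lengths in m; the calibration is good to about 2 mm. A picture is of the moment at which its call begins: read the wrist's pose just before it. camera_model takes no time and is no camera call.
- arm.job_done(): hands the job in, once; it reports no verdict.
The state is a dict: "t": time; "q": joint angles; "qd": joint speeds; "joint_efforts": joint torques, N m; "eef_pos": TCP position; "ee_rot": TCP orientation; "force": force on the tool from outside, world axes, zero at the start; "moment": the same for the moment, N m; "width": finger opening in m.
Only numpy, scipy, OpenCV 4.12 (cv2) and the standard library are available. Lean on these libraries where they do the work, as an engineer would, in place of code of your own. Each camera call takes 0.05 s, during which the arm holds its last target.

### The job

Make the valve bank on the bench safe by pressing its three controls from above with the fingertips, in this order: tip the shut-off rocker fully over by pressing down its raised end (the end away from the robot), then push the square key fully in, where it stays, and last press the round mushroom vent button fully in. Do not press a control before its turn, and leave the loose parts round the bank where they stand: nothing is to be moved or lifted. Finish while holding the vent button down with the fingers: the rocker must stay over, the square key in, and the vent button pressed.

Things in the scene. Friction and masses are not known exactly. Their poses are not given: they have to be found in the camera images.
- manifold: fixed aluminium bar 90 x 240 x 22 mm (x, y, z), brass silencer on its +y end; origin at the centre of its underside; y along the bar, x away from the robot, turned up to 0.25 rad. Three aluminium valve blocks, 76 x 60 x 40 mm, stand on it 80 mm apart, in any order, turned like the bar, tops 62 mm above the bench. Each carries one black control, told apart by shape: bar, square, round.
- vent_valve: the fixed valve block with the round vent button; origin at the centre of its underside, 22 mm above the bench; axes like the bar's
- rocker_end (a point): pressing point on top of the shut-off rocker, 27 mm from its pivot, at its raised end (away from the robot, +x of the bar); moves with it. The rocker is a black bar 66 x 26 x 8 mm lying along x, pivoted at its middle about y, 11 mm above its block. Press down: the point sinks about 12 mm to a solid stop, against friction (2 N here, more nearer the pivot); it stays where left.
- rocker (a joint): angle of the rocker, rad: 0 to 0.05 at the start (far end up by about 0.22 from level), 0.44 fully over (far end down by 0.22). A wide flat fingertip ends up bearing on the bar with its edge nearest the pivot, where more force is needed (about 6 N at 8 mm).
- key_top (a point): centre of the flat top of the square key, which is 30 x 30 mm and 8 mm thick on a round stem; its top stands 22 mm above its block when out; it is pressed straight down, moves 10 mm against about 3.5 N of friction to a solid stop, and stays where it is left
- retract_key (a joint): how far the square key is pushed in, m: 0 to 0.0015 at the start, 0.010 fully in
- vent_top (a point): top of the round domed mushroom vent button, 36 mm in diameter; its top stands 24 mm above its block when out; it is pressed straight down, moves 10 mm against a spring (2 N at first, 6 N fully in) to a solid stop, and springs back when released
- vent (a joint): how far the vent button is pressed, m: 0 when out, 0.010 fully in
- cylinder_9: loose bystander: small aluminium pneumatic cylinder standing upright behind the bank, 53 x 52 x 106 mm; origin at the centre of its underside
- cylinder_10: loose bystander: aluminium pneumatic cylinder standing upright behind the bank, 61 x 61 x 114 mm; origin at the centre of its underside
- end_cap_1: loose bystander: square machined end cap lying in front of the bank, 56 x 56 x 18 mm; origin at the centre of its underside
- piston_2: loose bystander: disc piston lying in front of the bank, 40 mm across, 14 mm high; origin at the centre of its underside
- fitting_1: loose bystander: elbow push-in air fitting standing in front of the bank, 24 x 15 x 30 mm; origin at the centre of its underside

How it is judged:
By the outcome, as a careful person would: the job done as asked, in the order asked, and still so for the second after the job is handed in, while the arm keeps its last pose, push and grip.
It also fails if it takes over 48 s, if anything falls off the work surface, if the arm or the gripper's body presses on something with over 40 N, if the wrist force passes 120 N, or if a joint passes its speed limit or range.

## Working session

There is one attempt and no reset: what is moved stays moved. The work goes in short steps, Python scripts to look and compute and a tool call to move; the robot and the scene stay as the last step left them, time stands still between calls to the robot, and variables do not carry over. Pictures are saved under pics/ and viewed, and the job is handed in when it is done.

Besides the shell and the picture viewer there is one more tool, called as name(argument=value, ...), one argument or row to a line, values as JSON. jog_arm: Moves the arm, as the interface text tells. Its arguments: {"type":"object","properties":{"motion":{"type":"array","items":{"type":"array","items":{"type":"array","items":{"type":"number"}}}},"newtons":{"type":"number"}},"required":["motion"]}

```bash
mkdir -p pics
python3 - <<'E'
from station import arm, optics
import cv2,numpy as np
s=arm.get_state();print({k:np.round(v,4) for k,v in s.items()})
for n in ("scene","top"):
    im=optics.grab_frame(n);cv2.imwrite(f"pics/{n}0.png",im[:,:,::-1])
for n in("scene","top","wrist"):print(n,optics.camera_model(n))
E
```

```text
{'t': np.float64(0.0), 'q': array([ 1.6081e+00,  3.5930e-01,  1.1000e-02, -3.0000e-04, -1.2241e+00,
       -2.8810e-01]), 'qd': array([-0.0009, -0.0007,  0.0011,  0.0007,  0.0009, -0.0002]), 'joint_efforts': array([-8.00000e-04, -5.82714e+01,  2.93069e+01,  6.99780e+00,
        7.10000e-03, -2.00000e-04]), 'eef_pos': array([0.1674, 0.6534, 0.2476]), 'ee_rot': array([ 3.140e+00, -1.000e-04, -2.509e-01]), 'force': array([0.1229, 0.055 , 1.202 ]), 'moment': array([-0.0042, -0.0254, -0.0015]), 'width': np.float64(0.0877)}
scene {'mtx': array([[414.52889535,   0.        , 320.03543664],
       [  0.        , 414.52889535, 199.45539343],
       [  0.        ,   0.        ,   1.        ]]), 'R': array([[ 0.86091732, -0.50857523,  0.01313833],
       [-0.2582767 , -0.45916929, -0.84997453],
       [ 0.43830871,  0.72836447, -0.52665992]]), 't': array([-0.31007543,  0.34528244,  0.44470444])}
top {'mtx': array([[380.89565748,   0.        , 319.63253024],
       [  0.        , 380.89565748, 198.2474222 ],
       [  0.        ,   0.        ,   1.        ]]), 'R': array([[ 0.01984903, -0.99921523,  0.03427732],
       [-0.98919226, -0.02460841, -0.14454446],
       [ 0.14527454, -0.03103779, -0.98890443]]), 't': array([0.28391605, 0.5449847 , 0.85852816])}
wrist {'mtx': array([[315.44757113,   0.        , 322.00305759],
       [  0.        , 315.44757113, 195.81205745],
       [  0.        ,   0.        ,   1.        ]]), 'mount': array([[ 5.14286448e-04, -9.55089630e-01, -2.96316612e-01,
         8.19119312e-02],
       [ 9.99999604e-01,  7.06541162e-04, -5.41730995e-04,
        -6.30454997e-04],
       [ 7.26761539e-04, -2.96316216e-01,  9.55089615e-01,
        -1.37023333e-01],
       [ 0.00000000e+00,  0.00000000e+00,  0.00000000e+00,
         1.00000000e+00]])}
```

View pics/scene0.png

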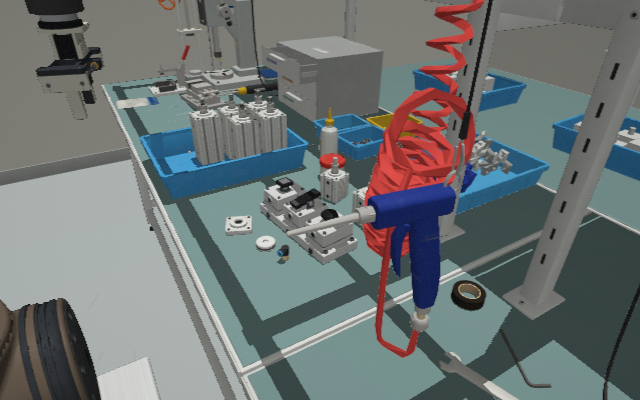

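View pics/top0.png

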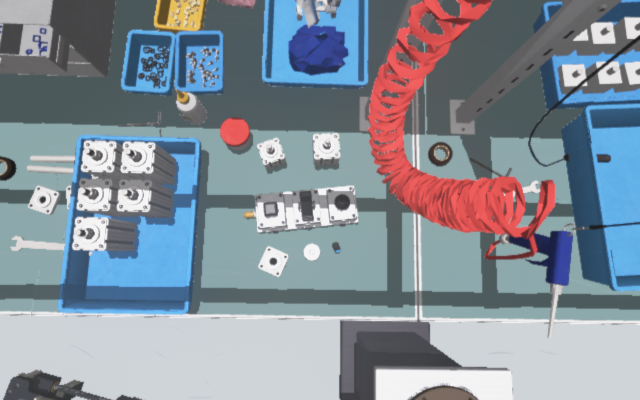

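Run:
```python
import cv2
im=cv2.imread("pics/top0.png")[110:260,230:450]
cv2.imwrite("pics/top0c.png",cv2.resize(im,None,fx=3.6,fy=3.6,interpolation=cv2.INTER_CUBIC))
im=cv2.imread("pics/scene0.png")[130:330,230:490]
cv2.imwrite("pics/scene0c.png",cv2.resize(im,None,fx=3,fy=3,interpolation=cv2.INTER_CUBIC))
```

```text
(no output)
```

View crops.

The top view shows the bank centred near (305,209) px. From left (+y) to right it carries the square key near (270,211), the rocker near (307,206) and the round vent near (342,202). The silencer is at (249,214), and the hose and air gun hang to the right.

View pics/top0c.png

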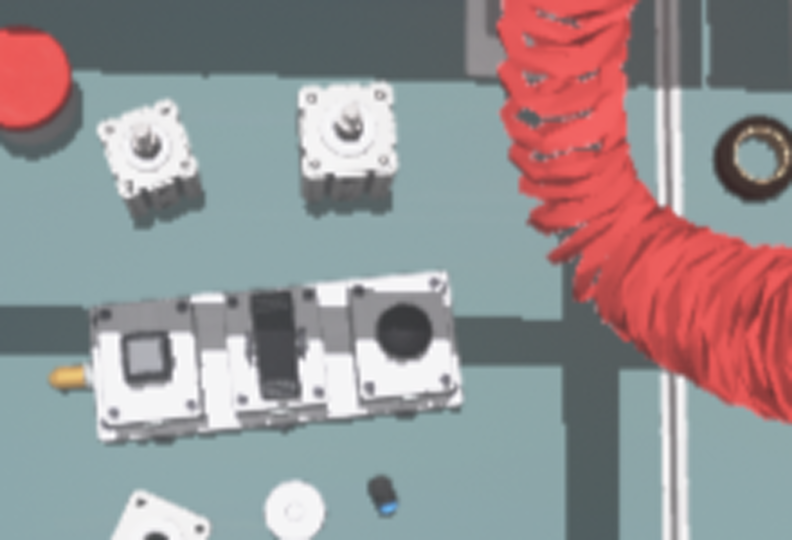

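View pics/scene0c.png

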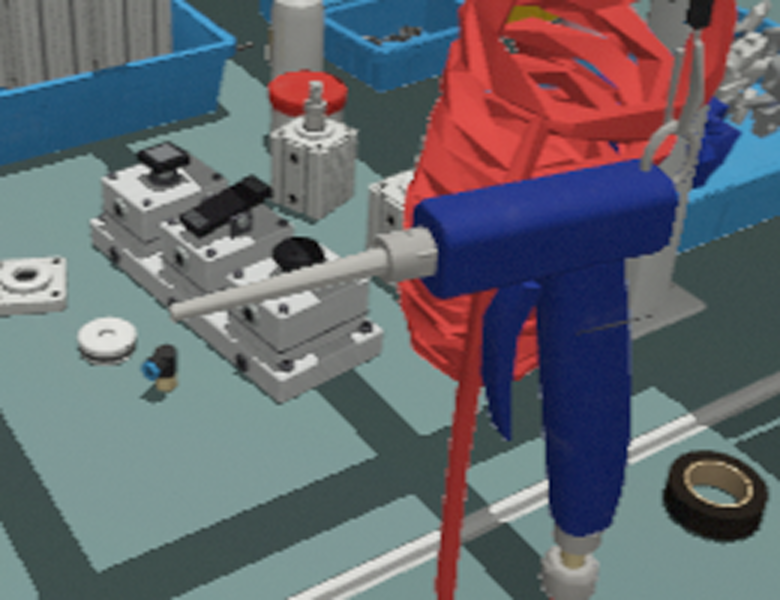

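```bash
cat > h.py <<'E'
import numpy as np, cv2
from station import arm, optics
def ray(n,px):
    c=optics.camera_model(n);R,t=c['R'],c['t']
    d=R.T@np.linalg.inv(c['mtx'])@np.array([px[0],px[1],1.]);return -R.T@t,d
def atz(n,px,z):
    o,d=ray(n,px);return o+d*(z-o[2])/d[2]
def tri(a,b):
    A=[];B=[]
    for n,p in(a,b):
        o,d=ray(n,p);d=d/np.linalg.norm(d);P=np.eye(3)-np.outer(d,d);A.append(P);B.append(P@o)
    x=np.linalg.solve(sum(A),sum(B));return x,[np.linalg.norm(A[i]@x-B[i]) for i in(0,1)]
def proj(n,X):
    c=optics.camera_model(n);p=c['mtx']@(c['R']@np.array(X)+c['t']);return p[:2]/p[2]
E
cat > a.py <<'E'
from h import *
np.set_printoptions(precision=4,suppress=True)
T=lambda u,v:(230+u/3.6-.36,110+v/3.6-.36)
S=lambda u,v:(230+u/3-.33,130+v/3-.33)
for nm,u,v,z in [("key",148,355,.084),("vent rim",405,331,.076),("rock far",270,293,.08),("rock near",281,397,.07),
 ("keyblk far-left",93,311,.062),("ventblk far right",447,277,.062),("ventblk near right",453,398,.062),("keyblk nearleft",100,424,.062),
 ("cyl9",145,140,.106),("cyl10",349,122,.106),("endcap",0,0,0),("piston",295,511,.014)]:
    print(nm,atz("top",T(u,v),z))
print("scene key",atz("scene",S(164,155),.084),"vent",atz("scene",S(299,250),.080),"rock far",atz("scene",S(255,188),.082))
print("gun nozzle?",tri(("top",(549,336)),("scene",S(175,313))))
print("gun nut",tri(("top",(557,285)),("scene",S(400,252))))
print("hose left edge",[ (z,atz("top",(372,125),z)) for z in(.1,.2,.3,.4)])
print("hose bottom",[ (z,atz("top",(410,200),z)) for z in(.1,.2,.3,.4)])
E
python3 a.py
```

```text
key [0.5064 0.4045 0.084 ]
vent rim [0.5261 0.2468 0.076 ]
rock far [0.5473 0.3312 0.08  ]
rock near [0.4838 0.3228 0.07  ]
keyblk far-left [0.536  0.4421 0.062 ]
ventblk far right [0.5634 0.2191 0.062 ]
ventblk near right [0.4864 0.2148 0.062 ]
keyblk nearleft [0.4652 0.4347 0.062 ]
cyl9 [0.6352 0.4092 0.106 ]
cyl10 [0.6502 0.2854 0.106 ]
endcap [0.762  0.5246 0.    ]
piston [0.4144 0.3118 0.014 ]
scene key [0.5039 0.3999 0.084 ] vent [0.5274 0.2492 0.08  ] rock far [0.5402 0.3292 0.082 ]
gun nozzle? (array([ 0.2896, -0.0565,  0.313 ]), [np.float64(0.00032540818538633667), np.float64(0.000325408185386321)])
gun nut (array([ 0.3651, -0.0693,  0.3181]), [np.float64(0.0036758472980634657), np.float64(0.0036758472980634657)])
hose left edge [(0.1, array([0.698 , 0.1837, 0.1   ])), (0.2, array([0.6627, 0.2009, 0.2   ])), (0.3, array([0.6273, 0.218 , 0.3   ])), (0.4, array([0.5919, 0.2351, 0.4   ]))]
hose bottom [(0.1, array([0.53  , 0.1002, 0.1   ])), (0.2, array([0.5151, 0.1275, 0.2   ])), (0.3, array([0.5003, 0.1548, 0.3   ])), (0.4, array([0.4855, 0.1822, 0.4   ]))]
```

```bash
cat > b.py <<'E'
from h import *
np.set_printoptions(precision=3,suppress=True)
for px in [(372,230),(366,195),(385,150),(395,100),(430,40),(400,245)]:
    print(px)
    for z in np.arange(.1,.75,.05):
        X=atz("scene",px,z);print("  ",X,proj("top",X))
E
python3 b.py
```

```text
(372, 230)
   [0.549 0.14  0.1  ] [391.685 191.15 ]
   [0.504 0.087 0.15 ] [423.263 209.424]
   [0.459 0.033 0.2  ] [459.563 230.43 ]
   [ 0.414 -0.021  0.25 ] [501.727 254.83 ]
   [ 0.369 -0.074  0.3  ] [551.302 283.518]
   [ 0.324 -0.128  0.35 ] [610.432 317.736]
   [ 0.279 -0.182  0.4  ] [682.172 359.251]
   [ 0.235 -0.235  0.45 ] [771.037 410.676]
   [ 0.19  -0.289  0.5  ] [883.99  476.041]
   [ 0.145 -0.343  0.55 ] [1032.363  561.903]
   [ 0.1   -0.396  0.6  ] [1235.912  679.694]
   [ 0.055 -0.45   0.65 ] [1532.445  851.295]
   [ 0.01  -0.504  0.7  ] [2004.537 1124.489]
(366, 195)
   [0.61  0.243 0.1  ] [345.175 162.47 ]
   [0.558 0.178 0.15 ] [379.058 182.173]
   [0.506 0.112 0.2  ] [418.039 204.84 ]
   [0.454 0.047 0.25 ] [463.359 231.194]
   [ 0.402 -0.019  0.3  ] [516.703 262.213]
   [ 0.35  -0.085  0.35 ] [580.409 299.258]
   [ 0.298 -0.15   0.4  ] [657.82  344.273]
   [ 0.246 -0.216  0.45 ] [753.892 400.139]
   [ 0.194 -0.281  0.5  ] [876.298 471.318]
   [ 0.142 -0.347  0.55 ] [1037.585  565.106]
   [ 0.09  -0.413  0.6  ] [1259.775  694.309]
   [ 0.038 -0.478  0.65 ] [1585
[... 1673 characters left out ...]
  ] [1587.367 1017.353]
   [-0.3   -0.787  0.65 ] [2425.78  1685.819]
   [-0.496 -0.983  0.7  ] [4227.586 3122.398]
(400, 245)
   [0.564 0.082 0.1  ] [417.812 184.922]
   [0.517 0.035 0.15 ] [447.834 203.449]
   [ 0.471 -0.012  0.2  ] [482.364 224.759]
   [ 0.424 -0.059  0.25 ] [522.499 249.527]
   [ 0.377 -0.105  0.3  ] [569.724 278.671]
   [ 0.331 -0.152  0.35 ] [626.102 313.463]
   [ 0.284 -0.199  0.4  ] [694.576 355.721]
   [ 0.237 -0.246  0.45 ] [779.51  408.136]
   [ 0.191 -0.293  0.5  ] [887.648 474.871]
   [ 0.144 -0.34   0.55 ] [1030.004  562.723]
   [ 0.098 -0.387  0.6  ] [1225.871  683.599]
   [ 0.051 -0.434  0.65 ] [1512.405  860.427]
   [ 0.004 -0.481  0.7  ] [1971.519 1143.76 ]
```

jog_arm(
  motion=[
    [[0.05, 0.05, 0, 0, 0, -7, 0], [0.09, 0.09, 0, 0, 0, -14, 0], [0.12, 0.13, 0, 0, 0, -21.5, 0], [0.15, 0.16, 0, 0, 0, -21.5, 0], [0.183, 0.191, 0, 0, 0, -21.5, 0], [0.183, 0.191, 0, 0, 0, -21.5, 0], [0.183, 0.191, 0, 0, 0, -21.5, 0], [0.183, 0.191, 0, 0, 0, -21.5, 0]],
  ],
  newtons=40,
)

```text
t: 0.9
eef_pos: [0.2974, 0.4234, 0.2481]
ee_rot: [3.141, 0.0, 0.124]
force: [0.2, 0.7, -0.2]
width: 0.029
```

Run:
```python
from h import *
np.set_printoptions(precision=4,suppress=True)
s=arm.get_state();print(s['t'],s['eef_pos'],s['ee_rot'],s['q'],s['force'],s['width'])
for n in("wrist","scene"):
    cv2.imwrite(f"pics/{n}1.png",optics.grab_frame(n)[:,:,::-1])
```

```text
0.9 [0.2974 0.4234 0.2481] [3.1407 0.0003 0.1236] [ 1.3382  0.099  -0.3311  0.0001 -1.1417  0.3561] [ 0.1945  0.6732 -0.2291] 0.0289610921280464
```

View pics/wrist1.png

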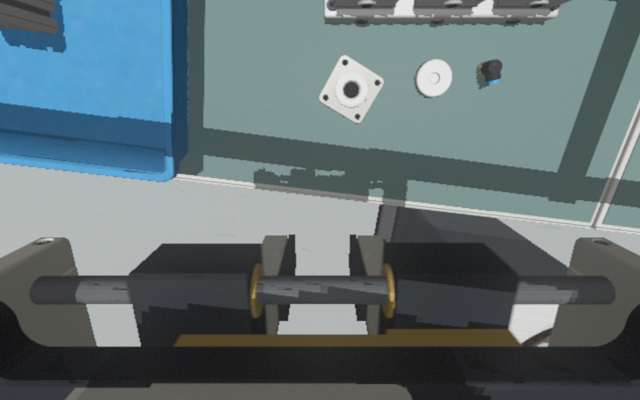

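View pics/scene1.png

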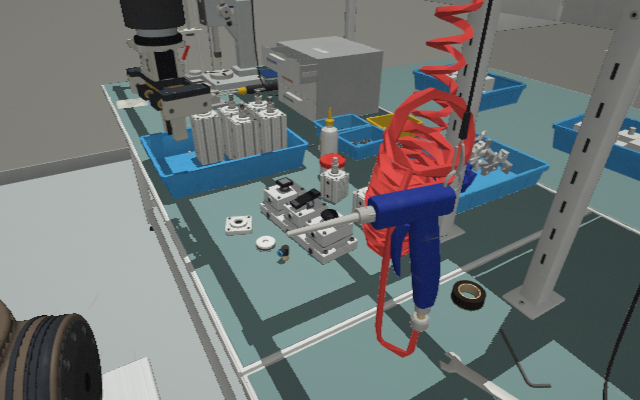

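jog_arm(
  motion=[
    [[0.04, 0.02, 0, 0, 0, 0, 0], [0.08, 0.04, 0, 0, 0, 0, 0], [0.11, 0.06, 0, 0, 0, 0, 0], [0.142, 0.073, 0, 0, 0, 0, 0], [0.142, 0.073, 0, 0, 0, 0, 0], [0.142, 0.073, 0, 0, 0, 0, 0]],
  ],
)

```text
t: 1.6
eef_pos: [0.4471, 0.3698, 0.2468]
ee_rot: [3.139, 0.002, 0.124]
force: [-0.7, -0.3, -0.0]
width: 0.0003
```

Run:
```python
from h import *
np.set_printoptions(precision=4,suppress=True)
s=arm.get_state();print(s['t'],s['eef_pos'],s['ee_rot'],s['q'],s['force'],s['width'])
for n in("wrist","top","scene"):
    cv2.imwrite(f"pics/{n}2.png",optics.grab_frame(n)[:,:,::-1])
im=np.vstack([cv2.imread("pics/top2.png")[100:340,200:600],cv2.imread("pics/scene2.png")[60:300,120:520]])
cv2.imwrite("pics/ts2.png",cv2.resize(im,None,fx=1.25,fy=1.25))
```

```text
1.6 [0.4471 0.3698 0.2468] [3.1389 0.0017 0.1243] [ 1.0281  0.2067 -0.2033  0.0004 -1.164   0.6667] [-0.7485 -0.286  -0.0281] 0.00028470417717885036
```

View pics/wrist2.png

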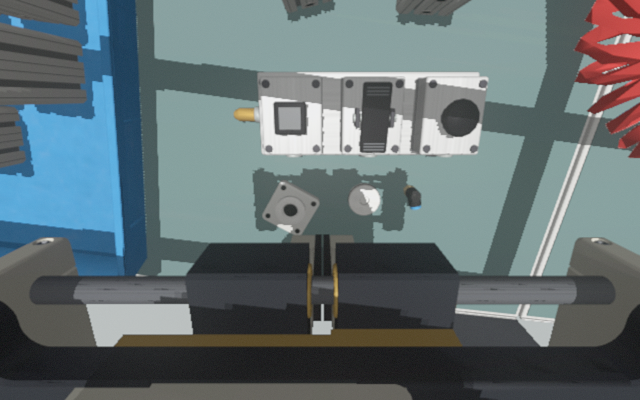

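View pics/ts2.png

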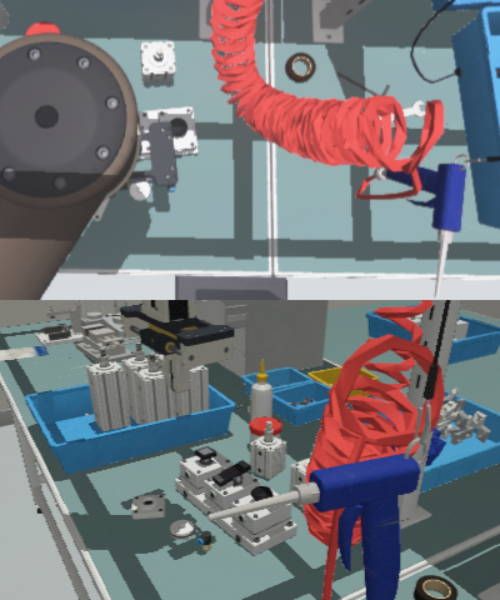

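```bash
cat >> h.py <<'E'
from scipy.spatial.transform import Rotation as Ro
def wray(p,px,rot):
    c=optics.camera_model("wrist");M=c['mount'];R=Ro.from_euler('xyz',rot).as_matrix()
    d=M[:3,:3]@np.linalg.inv(c['mtx'])@np.array([px[0],px[1],1.])
    return np.array(p)+R@M[:3,3],R@d
def watz(p,px,rot,z):
    o,d=wray(p,px,rot);return o+d*(z-o[2])/d[2]
def tri2(r1,r2):
    A=[];B=[]
    for o,d in(r1,r2):
        d=d/np.linalg.norm(d);P=np.eye(3)-np.outer(d,d);A.append(P);B.append(P@o)
    x=np.linalg.solve(sum(A),sum(B));return x,np.linalg.norm(A[0]@x-B[0])
E
cat > c.py <<'E'
from h import *
np.set_printoptions(precision=4,suppress=True)
p=[0.4471,0.3698,0.2468];r=[3.1389,0.0017,0.1243]
im=cv2.imread("pics/wrist2.png")[60:170,230:510]
cv2.imwrite("pics/w2c.png",cv2.resize(im,None,fx=2.8,fy=2.8,interpolation=cv2.INTER_CUBIC))
for n,px,z in [("key",(290,118),.084),("vent",(460,118),.077),("rock far",(377,83),.081),("rock near",(375,153),.067),
  ("bar FL",(259,74),.062),("bar FR",(487,78),.062),("cyl10",(0,0),0)]:
    print(n,watz(p,px,r,z))
# hose left edge: candidates along wrist ray -> top pixel
for px in [(580,50),(592,15),(605,100)]:
    o,d=wray(p,px,r)
    for z in np.arange(.12,.34,.03):
        X=o+d*(z-o[2])/d[2];print(px,X,proj("top",X),proj("scene",X))
E
python3 c.py
```

```text
key [0.5071 0.4069 0.084 ]
vent [0.5266 0.2479 0.077 ]
rock far [0.5473 0.332  0.081 ]
rock near [0.4823 0.32   0.067 ]
bar FL [0.5425 0.442  0.062 ]
bar FR [0.5661 0.2252 0.062 ]
cyl10 [0.5844 0.7324 0.    ]
(580, 50) [0.5878 0.188  0.12  ] [371.6227 171.0743] [374.4938 202.2016]
(580, 50) [0.5811 0.2099 0.15  ] [363.548  170.8546] [365.8283 184.0846]
(580, 50) [0.5744 0.2318 0.18  ] [354.8048 170.6167] [357.0998 165.8358]
(580, 50) [0.5676 0.2537 0.21  ] [345.3066 170.3582] [348.3076 147.4539]
(580, 50) [0.5609 0.2756 0.24  ] [334.9511 170.0764] [339.451  128.9373]
(580, 50) [0.5542 0.2975 0.27  ] [323.6168 169.768 ] [330.5293 110.2846]
(580, 50) [0.5475 0.3194 0.3   ] [311.158 169.429] [321.5417  91.4942]
(580, 50) [0.5407 0.3413 0.33  ] [297.3987 169.0546] [312.4876  72.5647]
(592, 15) [0.6119 0.1879 0.12  ] [371.6855 160.1819] [384.7177 198.9249]
(592, 15) [0.6024 0.2098 0.15  ] [363.6375 160.8153] [375.0377 181.3801]
(592, 15) [0.5929 0.2317 0.18  ] [354.9172 161.5015] [365.2584 163.6555]
(592, 15) [0.5835 0.2536 0.21  ] [345.4366 162.2476] [355.3785 145.7483]
(592, 15) [0.574 
[... 164 characters left out ...]
11.29   164.9349] [325.1183  90.9027]
(592, 15) [0.5456 0.3412 0.33  ] [297.5042 166.0198] [314.8195  72.2363]
(605, 100) [0.555  0.1546 0.12  ] [387.1166 186.4728] [371.0208 215.7116]
(605, 100) [0.552  0.1803 0.15  ] [377.7858 185.0375] [362.3554 195.1919]
(605, 100) [0.5491 0.206  0.18  ] [367.69   183.4846] [353.7274 174.7606]
(605, 100) [0.5461 0.2317 0.21  ] [356.7313 181.7989] [345.1365 154.4172]
(605, 100) [0.5431 0.2574 0.24  ] [344.7941 179.9628] [336.5824 134.1611]
(605, 100) [0.5401 0.2831 0.27  ] [331.741 177.955] [328.065  113.9918]
(605, 100) [0.5371 0.3088 0.3   ] [317.4082 175.7503] [319.5841  93.9088]
(605, 100) [0.5341 0.3345 0.33  ] [301.5975 173.3183] [311.1392  73.9113]
```

View pics/w2c.png

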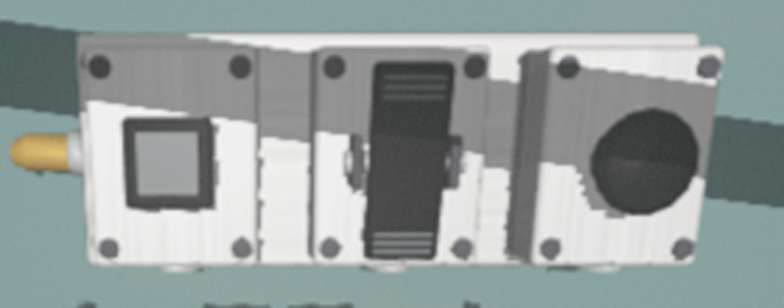

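The wrist picture shows the bank square to the image. The key is at (290,118), the rocker at (376,118) with its far end at (377,83), and the vent at (460,118). The hose edge is at the right, near (580–605, 15–100). The wrist and top views agree to 2 mm, which puts the rocker end at about (0.545, 0.330).

jog_arm(
  motion=[
    [[0.035, 0.02, 0.02, 0, 0, 0, 0], [0.07, 0.04, 0.05, 0, 0, 0, 0], [0.092, 0.052, 0.08, 0, 0, 0, 0], [0.092, 0.052, 0.105, 0, 0, 0, 0], [0.092, 0.052, 0.117, 0, 0, 0, 0], [0.092, 0.052, 0.117, 0, 0, 0, 0], [0.092, 0.052, 0.117, 0, 0, 0, 0]],
  ],
)

```text
t: 2.45
eef_pos: [0.5436, 0.331, 0.1319]
ee_rot: [3.14, -0.0, 0.128]
force: [-0.3, 0.8, 0.6]
width: 0.0002
```

Run:
```python
from h import *
np.set_printoptions(precision=4,suppress=True)
s=arm.get_state();print(s['t'],s['eef_pos'],s['ee_rot'],s['q'],s['force'],s['width'])
for n in("wrist","scene"):
    cv2.imwrite(f"pics/{n}3.png",optics.grab_frame(n)[:,:,::-1])
im=cv2.imread("pics/scene3.png")[100:300,220:420]
cv2.imwrite("pics/s3c.png",cv2.resize(im,None,fx=3,fy=3,interpolation=cv2.INTER_CUBIC))
```

```text
2.45 [0.5436 0.331  0.1319] [ 3.1403 -0.0004  0.1282] [ 0.8537  0.3891 -0.2264  0.0015 -0.9558  0.8444] [-0.3466  0.8221  0.6135] 0.00023711283679115366
```

View pics/s3c.png

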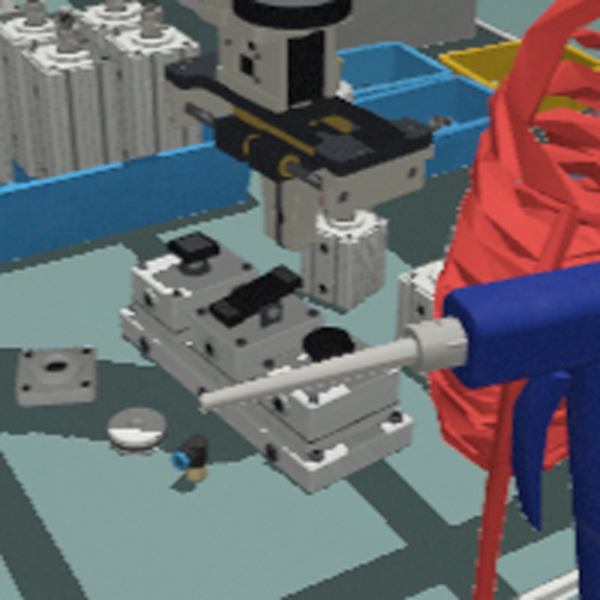

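View pics/wrist3.png

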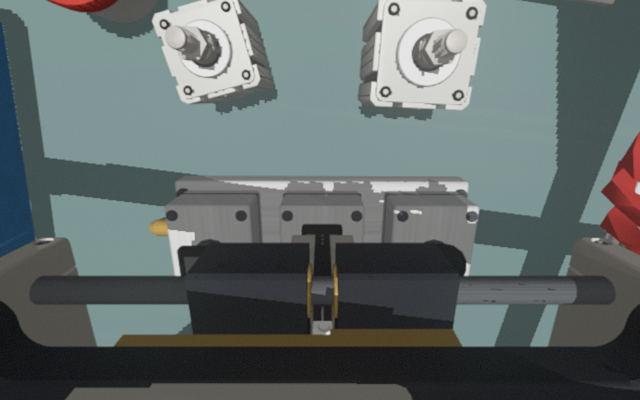

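The fingers are centred over the rocker's far end, at wrist px (322,228). Next I press down in small steps.

jog_arm(
  motion=[
    [[0.002, 0, 0.015, 0, 0, 0, 0], [0.002, 0, 0.024, 0, 0, 0, 0], [0.002, 0, 0.028, 0, 0, 0, 0], [0.002, 0, 0.031, 0, 0, 0, 0], [0.002, 0, 0.034, 0, 0, 0, 0], [0.002, 0, 0.036, 0, 0, 0, 0], [0.002, 0, 0.037, 0, 0, 0, 0], [0.002, 0, 0.037, 0, 0, 0, 0]],
  ],
)

```text
t: 3.35
eef_pos: [0.5471, 0.3319, 0.0975]
ee_rot: [-3.141, -0.004, 0.129]
force: [1.1, -1.4, 11.9]
width: 0.0004
```

jog_arm(
  motion=[
    [[0, 0, 0.003, 0, 0, 0, 0], [0, 0, 0.004, 0, 0, 0, 0], [0, 0, 0.005, 0, 0, 0, 0], [0, 0, 0.005, 0, 0, 0, 0]],
  ],
)

```text
t: 3.75
eef_pos: [0.5475, 0.3319, 0.0967]
ee_rot: [-3.14, -0.006, 0.13]
force: [-9.4, -4.8, 31.1]
width: 0.0004
```

The force rose to 31 N while the tip sank only 0.8 mm, so this is the solid stop. I lift off and check.

jog_arm(
  motion=[
    [[0, 0, -0.01, 0, 0, 0, 0], [0, 0, -0.04, 0, 0, 0, 0], [-0.03, -0.03, -0.06, 0, 0, 0, 0], [-0.06, -0.05, -0.07, 0, 0, 0, 0], [-0.09, -0.05, -0.07, 0, 0, 0, 0], [-0.09, -0.05, -0.07, 0, 0, 0, 0]],
  ],
)

```text
t: 4.35
eef_pos: [0.4478, 0.3691, 0.1663]
ee_rot: [-3.14, -0.004, 0.131]
force: [1.0, 0.4, -1.0]
width: 0.0001
```

Run:
```python
from h import *
np.set_printoptions(precision=4,suppress=True)
s=arm.get_state();print(s['t'],s['eef_pos'],s['ee_rot'],s['q'],s['force'],s['width'])
for n in("wrist","scene"):
    cv2.imwrite(f"pics/{n}4.png",optics.grab_frame(n)[:,:,::-1])
im=cv2.resize(cv2.imread("pics/scene4.png")[170:270,250:370],None,fx=4,fy=4,interpolation=cv2.INTER_CUBIC)
im0=cv2.resize(cv2.imread("pics/wrist4.png")[0:200,140:540],None,fx=1.2,fy=1,interpolation=cv2.INTER_CUBIC)
cv2.imwrite("pics/s4c.png",np.vstack([im[:390],im0]))
```

```text
4.35 [0.4478 0.3691 0.1663] [-3.1405 -0.0043  0.1314] [ 1.028   0.269  -0.3184  0.0032 -0.9798  0.6724] [ 1.0099  0.3973 -0.982 ] 0.00010149076734517425
```

View pics/s4c.png

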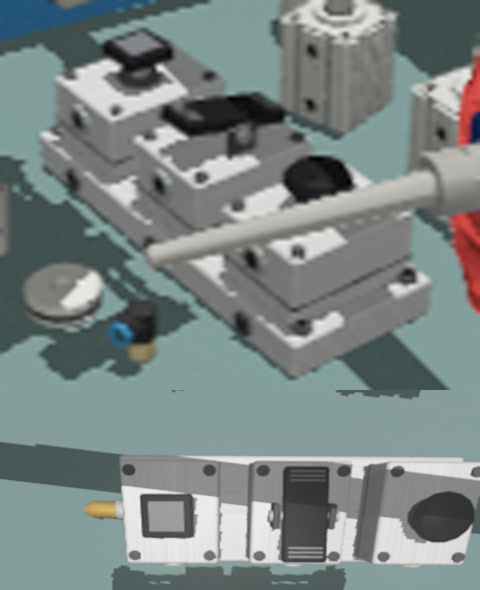

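Run:
```python
from h import *
np.set_printoptions(precision=2,suppress=True)
C=np.array([.5168,.3267]);ux=np.array([np.cos(.124),np.sin(.124)]);uy=np.array([-ux[1],ux[0]])
def model(a):
    out=[]
    for lx in(-.033,.033):
        for ly in(-.013,.013):
            x=lx*np.cos(a)-.004*np.sin(a);z=.073+lx*np.sin(a)+.004*np.cos(a)
            out.append(np.r_[C+ux*x+uy*ly,z])
    return out
for a in(.22,-.1,-.16,-.22):
    print(a,[(proj("scene",X)-[250,170])*4 for X in model(a)])
```

```text
0.22 [array([184.89, 153.89]), array([156.31, 132.02]), array([284.97,  91.23]), array([255.27,  71.23])]
-0.1 [array([185.57, 136.01]), array([156.8 , 114.37]), array([287.52, 107.01]), array([257.98,  86.84])]
-0.16 [array([186.31, 132.48]), array([157.5 , 110.89]), array([287.43, 110.22]), array([257.93,  90.02])]
-0.22 [array([187.24, 128.93]), array([158.38, 107.39]), array([287.17, 113.5 ]), array([257.71,  93.25])]
```

Run:
```python
import cv2
im=cv2.resize(cv2.imread("pics/scene4.png")[185:225,280:330],None,fx=14,fy=14,interpolation=cv2.INTER_CUBIC)
cv2.imwrite("pics/s4d.png",im)
```

```text
(no output)
```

View pics/s4d.png

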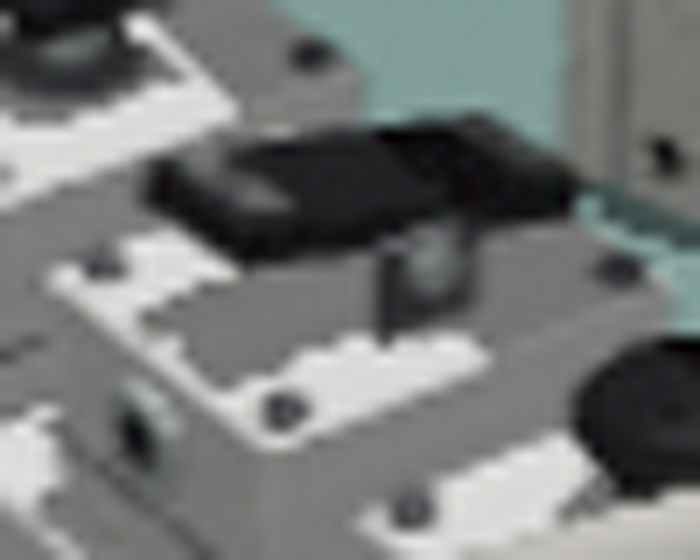

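The rocker edges match the −0.22 rad model: the +y side rises 13 px (in the 4x crop) from far to near end, and the model gives 14. So the rocker is fully over. Next is the key.

jog_arm(
  motion=[
    [[0.03, -0.014, 0.0, 0, 0, 0, 0], [0.063, -0.028, 0.0, 0, 0, 0, 0], [0.063, -0.028, 0.02, 0, 0, 0, 0], [0.063, -0.028, 0.04, 0, 0, 0, 0], [0.063, -0.028, 0.05, 0, 0, 0, 0], [0.063, -0.028, 0.05, 0, 0, 0, 0]],
  ],
)

```text
t: 5.05
eef_pos: [0.5092, 0.4044, 0.1144]
ee_rot: [3.14, -0.003, 0.13]
force: [0.1, -0.3, -0.1]
width: 0.0006
```

Run:
```python
from h import *
np.set_printoptions(precision=4,suppress=True)
s=arm.get_state();print(s['t'],s['eef_pos'],s['ee_rot'],s['q'],s['force'],s['width'])
cv2.imwrite(f"pics/scene5.png",optics.grab_frame("scene")[:,:,::-1])
im=cv2.resize(cv2.imread("pics/scene5.png")[140:270,220:380],None,fx=4,fy=4,interpolation=cv2.INTER_CUBIC)
cv2.imwrite("pics/s5c.png",im)
```

```text
5.05 [0.5092 0.4044 0.1144] [ 3.1397 -0.0027  0.1299] [ 0.9725  0.4258 -0.2143  0.004  -0.9304  0.7258] [ 0.1499 -0.2959 -0.0826] 0.0005758249727369618
```

View pics/s5c.png

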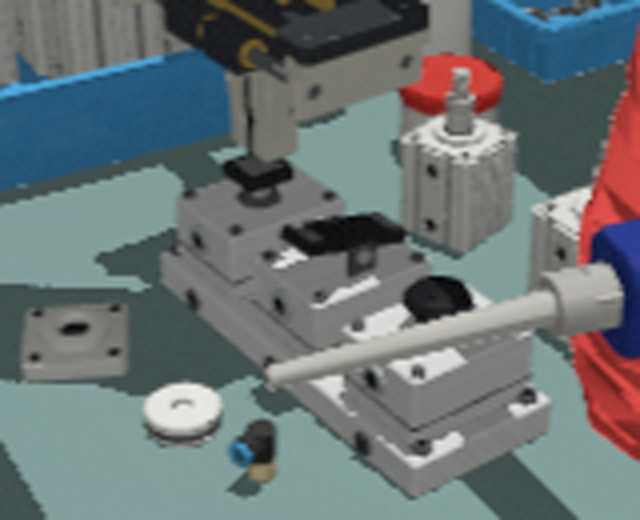

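The fingertips sit just above the square key, at about crop (262,160). Pressing.

jog_arm(
  motion=[
    [[-0.001, 0, 0.006, 0, 0, 0, 0], [-0.001, 0, 0.01, 0, 0, 0, 0], [-0.001, 0, 0.013, 0, 0, 0, 0], [-0.001, 0, 0.016, 0, 0, 0, 0], [-0.001, 0, 0.018, 0, 0, 0, 0], [-0.001, 0, 0.02, 0, 0, 0, 0], [-0.001, 0, 0.021, 0, 0, 0, 0], [-0.001, 0, 0.021, 0, 0, 0, 0]],
  ],
)

```text
t: 5.9
eef_pos: [0.5088, 0.4052, 0.0962]
ee_rot: [3.141, -0.005, 0.131]
force: [-4.3, -1.5, 11.2]
width: 0.0003
```

jog_arm(
  motion=[
    [[0, 0, 0.004, 0, 0, 0, 0], [0, 0, 0.006, 0, 0, 0, 0], [0, 0, 0.007, 0, 0, 0, 0], [0, 0, 0.007, 0, 0, 0, 0]],
  ],
)

```text
t: 6.3
eef_pos: [0.5091, 0.4053, 0.0958]
ee_rot: [-3.141, -0.008, 0.133]
force: [-19.1, -9.1, 46.8]
width: 0.0004
```

The stop is solid: 47 N for 0.4 mm, at TCP z 0.0958, where 0.096 was expected. Lift and look.

jog_arm(
  motion=[
    [[0, 0, -0.004, 0, 0, 0, 0], [0, 0, -0.01, 0, 0, 0, 0], [0, 0, -0.04, 0, 0, 0, 0], [-0.03, 0, -0.07, 0, 0, -8, 0], [-0.05, 0, -0.09, 0, 0, -16, 0], [-0.06, 0, -0.1, 0, 0, -24, 0], [-0.06, 0, -0.1, 0, 0, -32, 0], [-0.06, 0, -0.1, 0, 0, -32, 0]],
  ],
)

```text
t: 7.1
eef_pos: [0.4485, 0.3973, 0.1952]
ee_rot: [3.138, -0.008, 0.694]
force: [0.1, -0.7, -0.7]
width: 0.0003
```

Run:
```python
from h import *
np.set_printoptions(precision=4,suppress=True)
s=arm.get_state();print(s['t'],s['eef_pos'],s['ee_rot'],s['q'],s['force'],s['width'])
cv2.imwrite(f"pics/scene6.png",optics.grab_frame("scene")[:,:,::-1])
cv2.imwrite(f"pics/wrist6.png",optics.grab_frame("wrist")[:,:,::-1])
im=cv2.resize(cv2.imread("pics/scene6.png")[165:270,250:370],None,fx=5,fy=5,interpolation=cv2.INTER_CUBIC)
cv2.imwrite("pics/s6c.png",im)
for k in(.084,.074): print(k,(proj("scene",[.507,.4055,k])-[250,165])*5)
```

```text
7.1 [0.4485 0.3973 0.1952] [ 3.1381 -0.0076  0.694 ] [ 1.0545  0.2705 -0.2448  0.0069 -1.0496  1.2069] [ 0.0865 -0.7045 -0.7408] 0.00025185707184728124
0.084 [172.4657  74.6211]
0.074 [173.1845  94.2584]
```

View pics/s6c.png

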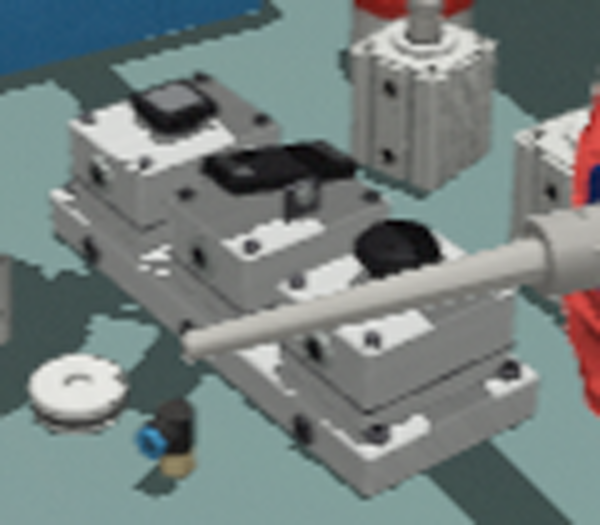

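View pics/wrist6.png

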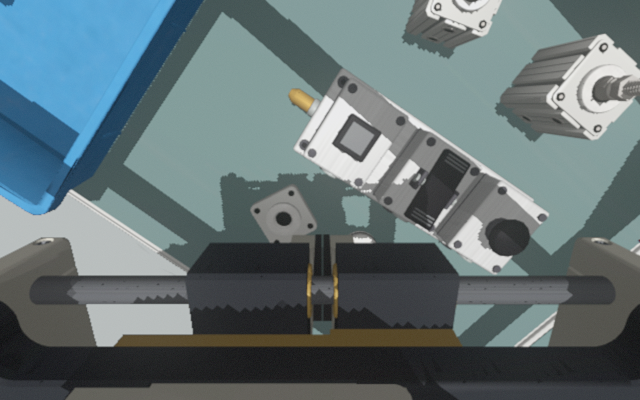

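The key is down: its top is at crop (178,99), and the model gives (173,94) when in and (172,75) when out. The vent is still out and the rocker still over. I now turn the wrist so the gripper's body lies clear of the hose at the vent.

jog_arm(
  motion=[
    [[0, 0, 0, 0, 0, -8, 0], [0, 0, 0, 0, 0, -16, 0], [0, 0, 0, 0, 0, -24, 0], [0, 0, 0, 0, 0, -32, 0], [0, 0, 0, 0, 0, -40, 0], [0, 0, 0, 0, 0, -48, 0], [0, 0, 0, 0, 0, -56, 0], [0, 0, 0, 0, 0, -64, 0]],
  ],
)

```text
t: 8.0
eef_pos: [0.449, 0.3967, 0.1934]
ee_rot: [3.135, 0.002, 1.805]
force: [-0.1, -0.0, 0.6]
width: 0.001
```

jog_arm(
  motion=[
    [[-0.03, 0.01, 0, 0, 0, -5, 0], [-0.06, 0.02, 0, 0, 0, -5, 0], [-0.09, 0.03, 0, 0, 0, -5, 0], [-0.12, 0.035, 0, 0, 0, -5, 0], [-0.14, 0.04, 0, 0, 0, -5, 0], [-0.16, 0.04, 0, 0, 0, -5, 0], [-0.16, 0.04, 0, 0, 0, -5, 0]],
  ],
)

```text
t: 8.7
eef_pos: [0.5255, 0.2481, 0.193]
ee_rot: [3.137, 0.003, 1.886]
force: [0.7, 0.3, 0.3]
width: 0.0005
```

Run:
```python
from h import *
np.set_printoptions(precision=4,suppress=True)
s=arm.get_state();print(s['t'],s['eef_pos'],s['ee_rot'],s['q'],s['force'],s['width'])
for n in("scene","wrist","top"):cv2.imwrite(f"pics/{n}7.png",optics.grab_frame(n)[:,:,::-1])
im=np.vstack([cv2.imread("pics/top7.png")[60:300,200:600],cv2.imread("pics/scene7.png")[60:300,180:580]])
cv2.imwrite("pics/ts7.png",cv2.resize(im,None,fx=1.25,fy=1.25))
```

```text
8.7 [0.5255 0.2481 0.193 ] [3.1372 0.0032 1.8864] [ 0.7807  0.2458 -0.2837  0.0056 -1.0388  2.6737] [0.6999 0.2765 0.2723] 0.0004538301331435025
```

View pics/ts7.png

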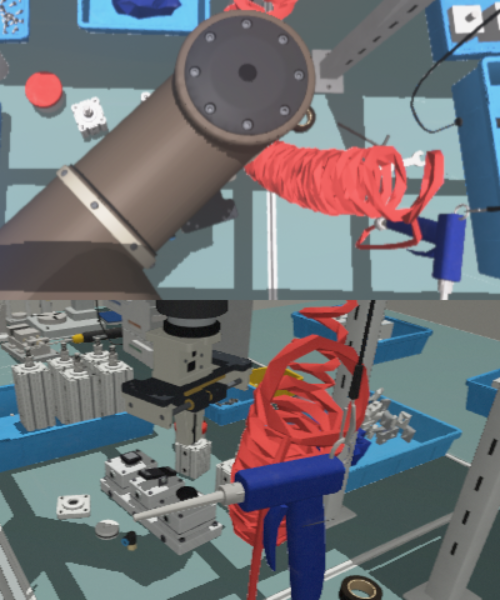

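View pics/wrist7.png

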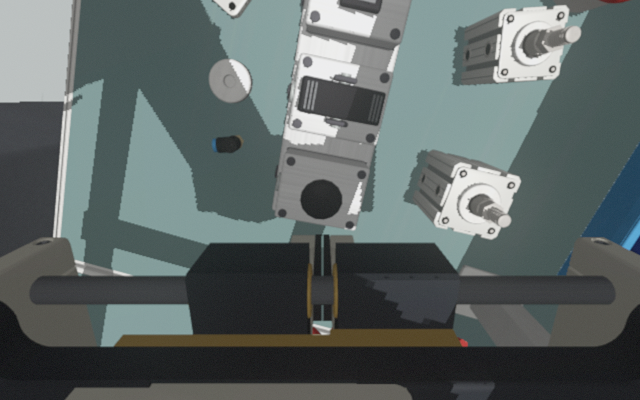

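Run:
```python
from h import *
p=[.5255,.2481,.193];r=[3.1372,.0032,1.8864]
print(watz(p,(321,199),r,.079))
```

```text
[0.52699972 0.24790092 0.079     ]
```

jog_arm(
  motion=[
    [[0, 0, 0.03, 0, 0, 0, 0], [0, 0, 0.05, 0, 0, 0, 0], [0, 0, 0.065, 0, 0, 0, 0], [0, 0, 0.07, 0, 0, 0, 0], [0, 0, 0.072, 0, 0, 0, 0], [0, 0, 0.072, 0, 0, 0, 0]],
  ],
)

```text
t: 9.45
eef_pos: [0.5258, 0.251, 0.1218]
ee_rot: [3.136, 0.003, 1.891]
force: [-0.0, -0.4, 0.5]
width: 0.0004
```

Run:
```python
from h import *
np.set_printoptions(precision=4,suppress=True)
s=arm.get_state();print(s['t'],s['eef_pos'],s['ee_rot'],s['q'],s['force'],s['joint_efforts'])
cv2.imwrite(f"pics/scene8.png",optics.grab_frame("scene")[:,:,::-1])
im=cv2.resize(cv2.imread("pics/scene8.png")[100:270,250:450],None,fx=3.5,fy=3.5,interpolation=cv2.INTER_CUBIC)
cv2.imwrite("pics/s8c.png",im)
```

```text
9.45 [0.5258 0.251  0.1218] [3.1356 0.0026 1.8906] [ 0.7841  0.3183 -0.3667  0.0065 -0.8816  2.6731] [-0.0417 -0.3737  0.52  ] [  0.0513 -49.1983  23.8544   5.5773   0.0864  -0.0137]
```

View pics/s8c.png

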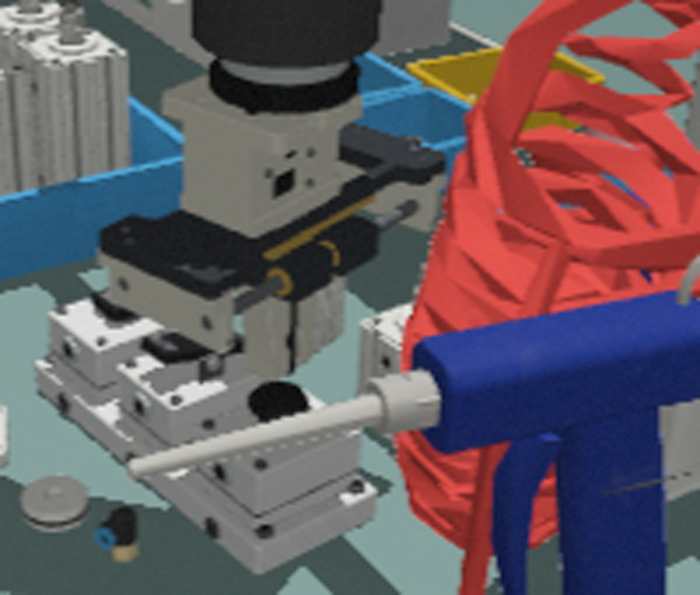

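The fingers are above the vent and the body is clear of the hose. Pressing.

jog_arm(
  motion=[
    [[-0.002, 0, 0.008, 0, 0, 0, 0], [-0.002, 0, 0.012, 0, 0, 0, 0], [-0.002, 0, 0.015, 0, 0, 0, 0], [-0.002, 0, 0.018, 0, 0, 0, 0], [-0.002, 0, 0.021, 0, 0, 0, 0], [-0.002, 0, 0.024, 0, 0, 0, 0], [-0.002, 0, 0.026, 0, 0, 0, 0], [-0.002, 0, 0.027, 0, 0, 0, 0]],
  ],
)

```text
t: 10.3
eef_pos: [0.5269, 0.2491, 0.0976]
ee_rot: [3.134, 0.003, 1.892]
force: [-12.3, -3.2, 32.2]
width: 0.0
```

Run:
```python
from h import *
np.set_printoptions(precision=4,suppress=True)
for n in("scene","wrist"):
    cv2.imwrite(f"pics/{n}9.png",optics.grab_frame(n)[:,:,::-1])
for i in range(8): optics.grab_frame("scene")
s=arm.get_state();print(s['t'],s['eef_pos'],s['ee_rot'],s['force'],s['qd'])
a=cv2.resize(cv2.imread("pics/scene9.png")[150:270,250:400],None,fx=4,fy=4,interpolation=cv2.INTER_CUBIC)
cv2.imwrite("pics/s9c.png",a)
```

```text
10.8 [0.5268 0.2491 0.0978] [3.1338 0.0026 1.8915] [-10.5508  -3.8049  25.9311] [ 0.0016  0.0006 -0.0001 -0.0014  0.0006 -0.0012]
```

View pics/s9c.png

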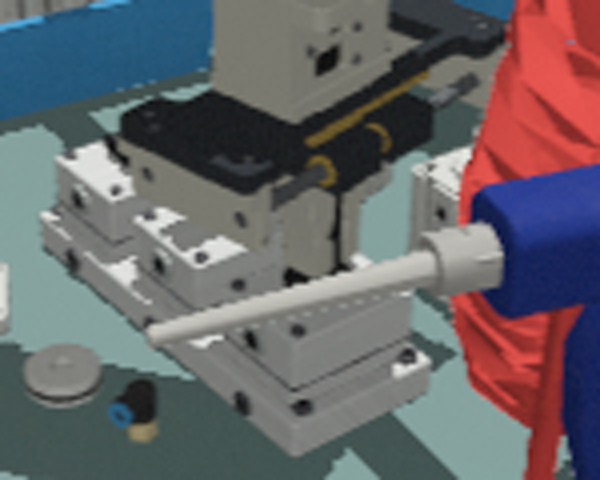

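View pics/wrist9.png

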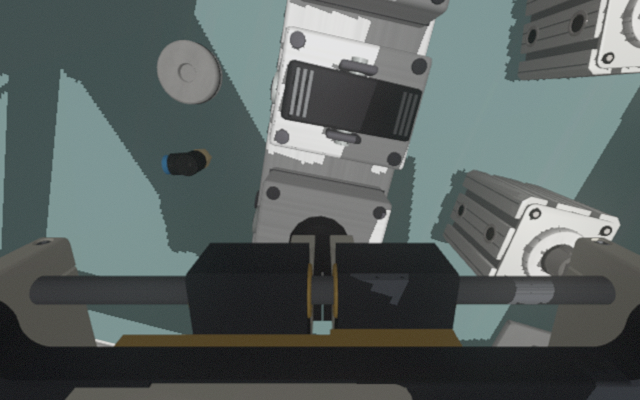

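Run:
```python
from h import *
p=[.5255,.2481,.193];r=[3.1372,.0032,1.8864]
print(tri2(ray("top",(326.6,142.5)),wray(p,(502,220),r)))
p3=[.5436,.331,.1319];r3=[3.1403,-.0004,.1282]
print(tri2(ray("top",(326.6,142.5)),wray(p3,(456,40),r3)))
print(tri2(wray(p,(502,220),r),wray(p3,(456,40),r3)))
s=arm.get_state()
R=Ro.from_euler('xyz',s['ee_rot']).as_matrix()
X=np.array([.652,.287,.114]);print(R.T@(X-s['eef_pos']))
```

```text
(array([0.64667577, 0.28651221, 0.12591785]), np.float64(0.0002157662064146909))
(array([0.65264879, 0.28501434, 0.11523777]), np.float64(0.002821106150842717))
(array([0.65546945, 0.28403224, 0.11408834]), np.float64(0.0004784260140395099))
[-0.00350972  0.1308453  -0.01516975]
```

The rod of the cylinder behind is clear of the gripper: it stands 131 mm along the jaw axis, against a body half-length of 97 mm, and its top is at about 0.114 m, below the body's underside. The hold is steady at 26 N, with the button at its stop.

Run:
```python
from station import arm
print(arm.job_done()); s=arm.get_state(); print(s['t'],s['eef_pos'],s['force'])
```

```text
the job is handed in; nothing more can be done
None
the job is handed in; nothing more can be done
```

I pressed the three controls in the order asked: rocker, square key, then vent button. The job was handed in at about 10.8 s with the closed fingers still holding the vent down. No verdict came back.

| Control | Check on the press | Check by picture |
|---|---|---|
| Rocker | Solid stop at 31 N | Edges match fully over (far end down 0.22 rad) after lift-off |
| Square key | Solid stop at 47 N, TCP z 0.0958 (about 0.096 expected) | Its top matches the pushed-in height, and it was still in after lift-off |
| Vent button | Solid stop, steady at 26 N upward, against 6 N for the spring alone; TCP z 0.0978 (about 0.098 expected) | Fingertips on the button, gripper clear of the hose and the cylinders |

- **Last look:** the final wrist picture showed the rocker still over. The key was outside that view, so its last check was just before the vent press. I saw none of the loose parts move.
- **Imperfections:** the presses also pushed sideways by about 10 to 21 N, from the arm giving slightly under load. One of three estimates of the rod height on the cylinder behind the bank read 0.126 m instead of about 0.114 m. The gripper body was clear at either height.

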